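Crank on the spice mill, then hold it tipped over the buns

TASK

Get the hand spice mill ready for grinding over the buns: while it stands in its steel rack, push the loose crank fully home on the square shaft on top of the mill. Then draw the mill straight up out of the rack and hold it over the tray of buns, tipped about half-way between upright and lying flat, crank end up, with its lower (grinding) end over the tray and about a hand's breadth (80 mm) above the buns and the crank still home. Finish while holding it still there in the gripper; do not let go or set it down, and leave the buns, the dredger, the jar and the scraper where they are.

Things in the scene. Friction and masses are not known exactly. Their poses are not given: they have to be found in the camera images.
- mill_center (a point): Loose hand spice mill, a plain steel cylinder 48 mm wide, in one of the rack's two holes (which one varies). Point on its axis half-way up, 79 mm above its bottom face; z along the axis to the shaft end. Straight side from 79 mm below this point to 71 above; a low domed cap ends in a flat shoulder 79 mm above it. 0.36 to 0.56 kg, balanced near this point.
- mill_mouth (a point): Centre of the mill's bottom face (the grinding end), on its axis; z as mill_center.
- shaft_drive (a point): Point on the axis of the mill's square drive shaft, 10 mm above the cap's shoulder. The shaft is 10 mm square and stands 17 mm above the shoulder, its last 4 mm tapered to 7 mm square; x and y square to its flats, z along its axis out of the mill. It turns in the mill against a stiff drag of 0.12 N m.
- crank_hub (a point): Loose crank lying on the bench as it is used, knob up: centre of its square hub, 22 x 22 mm and 20 mm high, with a square bore of 11.2 mm right through along z, sides parallel to x and y. x points along the arm to the knob. When the crank is home, in any of the four square positions, this point coincides with shaft_drive. 0.09 kg.
- crank_knob (a point): Middle of the crank's wooden knob, 21 mm wide, 90 mm from the hub's axis; its top is 38 mm above the hub's underside. The flat arm from hub to knob is 11 mm wide and lies 6 to 9.5 mm above the hub's underside. Axes as crank_hub.
- rack: Fixed steel rack 240 x 100 mm; origin under its centre, x along its length. Floor plate 6 mm thick on which the mill stands; top plate 58 to 62 mm above the bench with two 53 mm holes at x = -60 and +60 mm, y = 0.
- tray: Fixed shallow aluminium tray 300 x 220 mm (x, y), rim 16 mm high; origin under its centre. It carries six loose buns, three along x and two along y.
- bun0: Loose round bun, 84 mm in diameter and 48 mm high, on the tray (its top 52 mm above the bench); origin under its centre.
- bun1: Another such bun, as bun0.
- bun2: Another such bun, as bun0.
- bun3: Another such bun, as bun0.
- bun4: Another such bun, as bun0.
- bun5: Another such bun, as bun0.
- dredger: Bystander: steel sugar dredger with a perforated dome and no shaft, 49 mm wide, 122 mm high, in the other hole of the rack; origin under its centre.
- jar: Bystander: amber glass jar 64 mm in diameter, 85 mm high, on the bench; origin under its centre.
- scraper: Bystander: dough scraper lying flat beyond the crank, blade and wooden handle together 100 x 145 mm, 20 mm high; origin under its middle.
Things that resemble listed ones, but are neither listed nor needed, are in the scene too. Leave any orange look-alike of the part that bears crank_hub alone.

How it is judged (in metres and radians):
On the way, in this order (a step that is already met when the one before it is completed fails the run):
1. the crank is fully home on the shaft while the mill stands in the rack (distance between crank_hub and shaft_drive below 0.004 m and angle between the z axis of crank_hub and the z axis of shaft_drive, either way round below 0.2 rad and z of mill_mouth in the frame of rack below 0.012 m), for 0.2 s.
2. the mill is drawn out of the rack, clear above its top plate, still upright and with the crank on (z of mill_mouth in the frame of rack above 0.064 m and angle between mill_center's own z axis and vertical below 0.4 rad and distance between crank_hub and shaft_drive below 0.005 m), for 0.05 s.
At the end, for the whole second after the job is handed in: fingers hold the mill still (over 2 N), tipped 29 to 63 degrees from upright, crank end up and within 5 mm of home, bottom face centred over the tray and 40 to 150 mm above the bun tops; rack and tray carry nothing of it; buns within 10 mm, bystanders within 20 mm of their places (distance between crank_hub and shaft_drive below 0.005 m and angle between mill_center's own z axis and vertical between 0.5 and 1.1 rad and x of mill_mouth in the frame of tray between -0.15 and 0.15 m and y of mill_mouth in the frame of tray between -0.11 and 0.11 m and height (world z) of mill_mouth between 0.092 and 0.202 m and contact force between mill and the fingers above 2 N and contact force between mill and rack below 0.1 N and contact force between mill and tray below 0.1 N and linear speed of mill below 0.03 m/s and angular speed of mill below 0.2 rad/s); the arm keeps its last pose, push and grip.
It fails at once if a bun is shifted by more than 10 mm (distance of any of bun0, bun1, bun2, bun3, bun4, bun5 from where it was at the start of the episode above 0.01 m).
It fails at once if the dredger, the jar or the scraper is moved by more than 20 mm (distance of any of dredger, jar, scraper from where it was at the start of the episode above 0.02 m).
It also fails if it takes over 58 s, if anything falls off the work surface, if the arm or the gripper's body presses on something with over 40 N, if the wrist force passes 120 N, or if a joint passes its speed limit or range.

ROBOT

A 7-joint arm with a two-finger parallel gripper is mounted at the origin on the work surface. World frame = base frame: x ahead of the robot, y to its left, z up, the work surface at z = 0. Lengths are in mm, angles in rad, forces in N, time in s.
With the tool pointing down it reaches from about 400 to 875 mm from the base axis. Payload 4.4 kg.
Tool frame: the origin (TCP) lies midway between the tips of the shut fingers; the grasp point (between the pads) lies 19 mm behind it; z points along the fingers, y is the line along which they close (so a half turn about z gives the same grasp; the last joint's range is limited). The gripper opens to 85 mm and grips with 20 to 120 N. Pads are 22 mm wide; open, the fingers measure 114 mm over their backs; the gripper's body (76 mm by 85 mm) begins 54 mm behind the grasp point. The pads swing forward as they close: fully open they stand 13 mm farther back than shut.
Start: joints at [-1.29, 0.628, 0.038, 1.517, -0.027, 0.996, -0.02], TCP at [220.905, 611.325, 231.313] pointing down, gripper open.
Joint ranges: [-3.06, 3.06], [-0.37, 2.12], [-1.25, 1.32], [0.18, 2.47], [-1.1, 4.24], [0.23, 1.98], [-2.94, 2.94]. Speed limits (rad/s): [2.57, 2.57, 3.14, 3.14, 3.14, 3.14, 3.14].

INTERFACE

Orientations are given as [roll, pitch, yaw] about the fixed x, y, z axes, in that order (R = Rz(yaw) Ry(pitch) Rx(roll)).
In Python, from cell import telemetry, eyes, ctrl, finder gives the robot as it stands.
- The arm moves only by the tool move_arm, never from a script. Its argument "steps" is a list of rows, each a list of 7 numbers: the turn, a rotation vector about the world's x, y, z in degrees, then the shift along the world's x, y, z in m, then the finger opening in m, from 0 to 0.0854. A call has 1 to 5 rows; each row shifts and turns the commanded pose from where the row before left it; what a row does not reach is not made up. A row lasts 1/10 s, in which the tool goes at most 50 mm and 8.59 degrees, less where a joint would pass 70% of its speed; a pose out of reach is approached as far as the arm can. A call with a gripper value outside its range is refused whole. The fingers move at their own pace and stop on an object; the grip force is fixed at half the most. Time passes only in rows, so rows that do not move let the fingers close. It gives the time, the measured TCP pose, the force, the opening and the grip force at its end, in the units of the state.
- telemetry.read_state(): the state, without advancing time (a new reading comes with each control period).
- eyes.get_image(name): name is "scene" or "top" or "wrist"; returns (picture, depth): 480x640x3 uint8, blue, green, red; 480x640 float32, mm along the optical axis (not along the pixel's ray), 0 where there is no reading.
- eyes.calibration(name): a dict with "fx", "fy", "cx", "cy" (pixels), "position" and "attitude" of the camera in the world. Camera axes: x right, y down, z forward; pixel columns grow to the right and rows downward; lengths in mm; the calibration is good to about 2 mm. The wrist camera is an equidistant fisheye: a pixel r from the principal point sees the ray r / f radians off the axis. A picture is of the moment at which its call begins: read the wrist's pose just before it. calibration takes no time and is no camera call; for the wrist camera it gives the pose at the moment of the call.
- ctrl.finish_job(): hands the job in; it is judged then, once.
Trained networks look in the newest picture that a camera, given by its name, has taken for a name from the list of things; names that differ only in an ending like _2 or _b are one class to them, and where a whole thing is asked for, a point or a joint stands for the part that bears it (a point fixed in the world has none). Each returns a list of dicts, best first, with "confidence" (0 to 1); they miss things now and then, are a little off and sometimes report something else, mostly with a low value. They report only what shows in the picture. A call takes as long as a camera call. They do not tell look-alikes from the thing itself.
- finder.boxes_of(camera, name): "location" ([x, y, z] in mm, in the coordinates of the camera as it stood for that picture, good to about 4 mm: the middle of the surface that is visible of it).
- finder.cut_out(camera, name): "mask" (480x640 bool, what is visible of it).
- finder.pinpoint(camera, name): "location" ([x, y, z] in mm, in the coordinates of the camera as it stood for that picture, good to about 4 mm: a listed point, or the origin of a listed thing).
The state is a dict: "clock": time; "qpos": joint angles; "qd": joint speeds; "tau": joint torques, N m; "eef_pos": TCP position; "tool_rot": TCP orientation; "force": force on the tool from outside, world axes, zero at the start; "torque": the same for the moment, N m; "width": finger opening in mm; "gripper_force": force on a finger pad.
Only numpy, scipy, OpenCV 4.12 (cv2) and the standard library are available. Lean on these libraries where they do the work, as an engineer would, in place of code of your own. Each camera call takes 0.05 s, during which the arm holds its last target. There are 200 camera calls.

## Working session

There is one attempt and no reset: what is moved stays moved. The work goes in short steps, Python scripts to look and compute and a tool call to move; the robot and the scene stay as the last step left them, time stands still between calls to the robot, and variables do not carry over. Pictures are saved under pics/ and viewed, at most 13 in all, crops included, and the job is handed in when it is done.

Besides the shell and the picture viewer there is one more tool, called after "Call:" as a command line: name --pt "numbers of a row" for each row, then --argument value for the rest. move_arm: Moves the arm, as the interface text tells. Its arguments: {"type":"object","properties":{"steps":{"type":"array"}},"required":["steps"]}

```bash
mkdir -p pics; ls; cat > h.py <<'E'
import numpy as np, cv2
from scipy.spatial.transform import Rotation as R
from cell import telemetry, eyes, ctrl, finder
np.set_printoptions(precision=1,suppress=True)
def cam(n):
    c=eyes.calibration(n); a=np.array(c["attitude"])
    M=a if a.shape==(3,3) else R.from_euler('xyz',a).as_matrix() if a.size==3 else R.from_quat(a).as_matrix()
    return c,M,np.array(c["position"])
def w(n,p):
    c,M,t=cam(n); return M@np.array(p)+t
def pin(n,name,f=finder.pinpoint):
    return [(round(d["confidence"],2),w(n,d["location"])) for d in f(n,name)]
E
python3 - <<'E'
from h import *
s=telemetry.read_state(); print(s)
for n in ("scene","top"):
    print(eyes.calibration(n))
    im,d=eyes.get_image(n); cv2.imwrite(f"pics/{n}0.png",im); np.save(f"{n}0.npy",d)
    for k in ("mill_center","shaft_drive","crank_hub","crank_knob","rack","tray","dredger","jar","scraper","bun0"):
        print(n,k,pin(n,k))
print(eyes.calibration("wrist"))
E
```

```text
pics
{'clock': 0.0, 'qpos': array([-1.3,  0.6,  0. ,  1.5, -0. ,  1. , -0. ]), 'qd': array([ 0.,  0., -0.,  0.,  0.,  0.,  0.]), 'tau': array([ -0. , -56.3,   1.2, -19.3,   0. ,   0. ,   0. ]), 'eef_pos': array([220.7, 610.7, 230.4]), 'tool_rot': array([-3.1,  0. ,  2.8]), 'force': array([ 0.4,  0.6, -0.5]), 'torque': array([-0.,  0., -0.]), 'gripper_force': 0.0, 'width': 85.38173346895807}
{'fx': 485.00552223207205, 'fy': 485.00552223207205, 'cx': 321.15979603188276, 'cy': 240.34315733105615, 'position': array([1110.9, -824.3,  865. ]), 'attitude': array([-2.2,  0. ,  0.6])}
scene mill_center [(0.91, array([ 422.8, -281.3,   89.1]))]
scene shaft_drive [(0.46, array([ 423.1, -285. ,  173.6]))]
scene crank_hub [(0.57, array([461.9,  50.1,   9.7])), (0.51, array([ 604.4, -169.7,    8.6]))]
scene crank_knob [(0.6, array([626.9, -84.1,  26.5])), (0.48, array([538.4,  -1.3,  22.4]))]
scene rack [(0.83, array([ 482.3, -293. ,    3.1]))]
scene tray [(0.58, array([519.6, 309.6,  -2.1]))]
scene dredger [(0.74, array([427. , 267.8,   3.6])), (0.66, array([ 539.8, -306.3,    5. ]))]
scene jar [
[... 864 characters left out ...]
ay([ 422.7, -281. ,  172.2])), (0.63, array([623.9, -77.9,  24.3]))]
top rack [(0.64, array([ 475.5, -293.2,   -2.5]))]
top tray []
top dredger [(0.7, array([ 542.2, -303.5,    4.1]))]
top jar [(0.96, array([751.2, -74.6,  -2.7]))]
top scraper [(0.86, array([737.9,  89.8,  -0.8]))]
top bun0 [(0.94, array([432.9, 362.9,   2.6])), (0.92, array([612.6, 253.6,   4.7])), (0.9, array([622.1, 342.3,   6.9])), (0.85, array([528.2, 357.1,   4.9])), (0.74, array([516.6, 258.3,   3.7])), (0.64, array([427.3, 264.8,   5.4]))]
{'fx': 371.64829954431775, 'fy': 371.64829954431775, 'cx': 321.0401700887672, 'cy': 238.0310512427342, 'position': array([155.8, 635.5, 373.7]), 'attitude': array([2.9, 0. , 1.2])}
```

```bash
python3 - <<'E'
from h import *
a=cv2.imread("pics/scene0.png"); b=cv2.imread("pics/top0.png")
def px(n,p):
    c,M,t=cam(n); q=M.T@(np.array(p)-t); return np.array([c["fx"]*q[0]/q[2]+c["cx"],c["fy"]*q[1]/q[2]+c["cy"]])
for n in("scene","top"):
    for p in ([465,50,10],[604,-168,9],[424,-281,173]): print(n,p,px(n,p))
u,v=px("top",[535,-60,10]).astype(int)
c=b[max(0,v-95):v+95,max(0,u-150):u+170]; print(u,v)
cv2.imwrite("pics/topcrop.png",cv2.resize(c,None,fx=2.5,fy=2.5,interpolation=cv2.INTER_CUBIC)[:600,:800])
E
```

```text
scene [465, 50, 10] [300.1 263.8]
scene [604, -168, 9] [296.2 330.5]
scene [424, -281, 173] [197.3 279. ]
top [465, 50, 10] [314.7 292.8]
top [604, -168, 9] [413.8 230.6]
top [424, -281, 173] [492.5 306.7]
365 261
```

View pics/scene0.png

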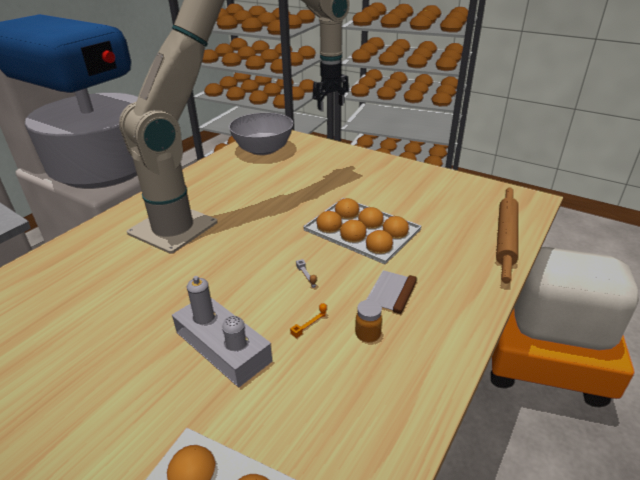

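View pics/topcrop.png

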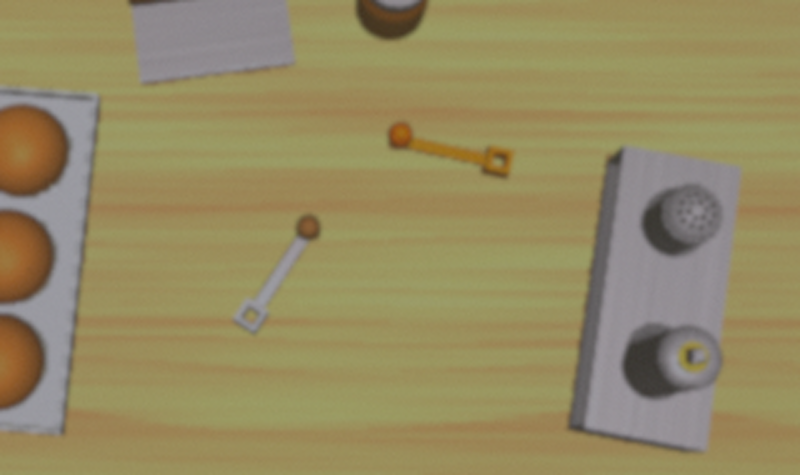

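The cranks are grey steel with a wooden knob (scene 300,264; top crop 250,316) and an all-orange one (scene 297,330; top crop 497,160). The grey one is the crank I need, because the task says to leave the orange look-alike alone. The mill, with the shaft on top, stands in the near hole (scene 198,300). I'll go over the grey crank and check it in a close wrist crop.

Call:
move_arm --pt "0 0 -3 0.015 -0.045 0 0.085" --pt "0 0 -3 0.02 -0.045 0 0.085" --pt "0 0 -3 0.02 -0.045 0 0.085" --pt "0 0 -3 0.02 -0.045 0 0.085" --pt "0 0 -3 0.02 -0.045 0 0.085"

```text
clock: 1.6
eef_pos: [316.5, 384.6, 231.6]
tool_rot: [3.141, 0.0, 2.531]
force: [0.8, 0.3, -0.3]
width: 85.0
gripper_force: 0.0
```

Call:
move_arm --pt "0 0 0 0.02 -0.045 0 0.085" --pt "0 0 0 0.02 -0.045 0 0.085" --pt "0 0 0 0.02 -0.045 0 0.085" --pt "0 0 0 0.02 -0.045 0 0.085" --pt "0 0 0 0.02 -0.045 0 0.085"

```text
clock: 2.1
eef_pos: [416.6, 159.6, 231.7]
tool_rot: [3.141, 0.0, 2.533]
force: [1.8, 0.5, 0.9]
width: 84.9
gripper_force: 0.0
```

```bash
python3 - <<'E'
from h import *
s=telemetry.read_state(); print(s["clock"],s["eef_pos"],np.round(s["tool_rot"],4),np.round(s["qpos"],3))
E
```

```text
2.1 [416.6 159.6 231.7] [3.1 0.  2.5] [-0.5  0.3  0.2  2.1 -0.1  0.7  0.6]
```

Call:
move_arm --pt "0 0 0 0.016 -0.035 0 0.085" --pt "0 0 0 0.016 -0.035 0 0.085" --pt "0 0 0 0.017 -0.039 0 0.085" --pt "0 0 0 0 0 -0.04 0.085" --pt "0 0 0 0 0 0 0.085"

```text
clock: 2.6
eef_pos: [462.5, 50.7, 188.6]
tool_rot: [-3.137, -0.005, 2.53]
force: [-1.0, 0.7, -0.8]
width: 84.8
gripper_force: 0.0
```

```bash
cat >> h.py <<'E'
np.set_printoptions(precision=3,suppress=True)
def ray(n,uv):   # world ray through pixels of the wrist fisheye
    c,M,t=cam(n); d=(np.atleast_2d(uv)-[c["cx"],c["cy"]])/c["fx"]; r=np.linalg.norm(d,axis=1,keepdims=True)
    v=np.hstack([d/np.maximum(r,1e-9)*np.sin(r),np.cos(r)]); return v@M.T,t
def onz(uv,z):
    v,t=ray("wrist",uv); return t+v*((z-t[2])/v[:,2:])
def proj(p):
    c,M,t=cam("wrist"); q=(np.atleast_2d(p)-t)@M; a=np.arctan2(np.linalg.norm(q[:,:2],axis=1),q[:,2])
    return q[:,:2]/np.linalg.norm(q[:,:2],axis=1,keepdims=True)*(a*c["fx"])[:,None]+[c["cx"],c["cy"]]
def rect(x0,y0,x1,y1,z,im,s):  # orthophoto at height z, s px/mm, rows=+y up, columns=+x
    X,Y=np.meshgrid(np.arange(x0,x1,1/s),np.arange(y1,y0,-1/s)); P=np.stack([X,Y,0*X+z],-1).reshape(-1,3)
    uv=proj(P).reshape(*X.shape,2).astype(np.float32); return cv2.remap(im,uv[...,0],uv[...,1],cv2.INTER_CUBIC)
E
python3 - <<'E'
from h import *
s=telemetry.read_state(); print(s["eef_pos"],s["tool_rot"],s["qpos"])
im,d=eyes.get_image("wrist"); cv2.imwrite("pics/w1.png",im)
for k in("crank_hub","crank_knob"): print(k,pin("wrist",k))
cv2.imwrite("pics/w1r.png",rect(420,-40,570,90,20,im,5))
E
```

```text
[462.496  50.724 188.594] [-3.137 -0.005  2.53 ] [-0.287  0.441  0.162  2.06  -0.113  0.656  0.91 ]
crank_hub [(0.95, array([468.646,  47.609,   6.923])), (0.62, array([431.431, 267.688,   5.838]))]
crank_knob [(0.94, array([543.041,   0.264,  27.246])), (0.47, array([633.876, -82.879,  27.813]))]
```

View pics/w1r.png

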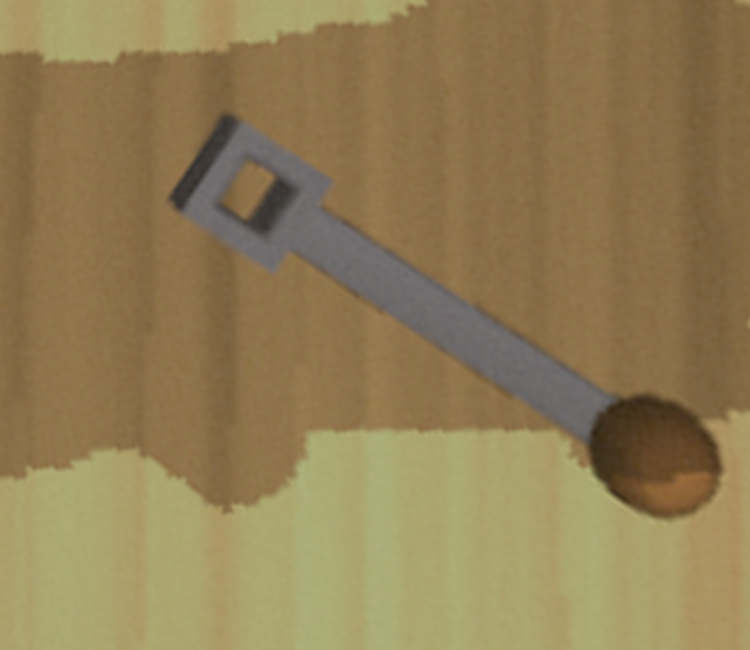

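The orthophoto at z=20 shows the grey steel crank. Its hub top is centred at about (258,195) px, which is world (471.6, 51.0). The arm runs at -34° to the wooden knob at (655,455). The edge measures 22.5 mm against the 22 mm given, so this is the right crank.

Call:
move_arm --pt "0 0 1 0.006 -0.001 -0.045 0.085" --pt "0 0 0 0 0 -0.045 0.085" --pt "0 0 0 0 0 -0.04 0.085" --pt "0 0 0 0 0 0 0.085" --pt "0 0 0 0 0 0 0.085"

```text
clock: 3.25
eef_pos: [471.5, 52.2, 62.4]
tool_rot: [3.141, 0.0, 2.552]
force: [1.0, 0.3, 0.4]
width: 84.9
gripper_force: 0.0
```

```bash
python3 - <<'E'
from h import *
s=telemetry.read_state(); print(s["eef_pos"],s["tool_rot"])
im,d=eyes.get_image("wrist"); cv2.imwrite("pics/w2r.png",rect(440,20,500,80,20,im,8))
E
```

```text
[471.467  52.169  62.397] [3.141 0.    2.552]
```

View pics/w2r.png

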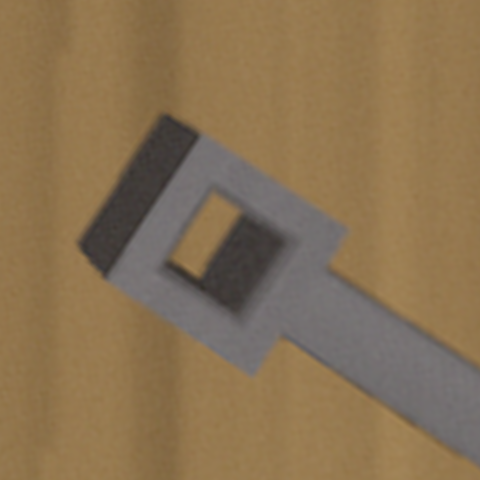

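Seen from closer, the hub top corners average (227,254) px, so the hub is at (468.4, 48.2) and -33.8°. I'll correct by (-3,-4) mm and grasp.

Call:
move_arm --pt "0 0 0 -0.003 -0.004 -0.03 0.085" --pt "0 0 0 0 0 -0.029 0.085" --pt "0 0 0 0 0 0 0.085" --pt "0 0 0 0 0 0 0.01" --pt "0 0 0 0 0 0 0.01"

```text
clock: 3.8
eef_pos: [466.6, 49.8, 20.7]
tool_rot: [3.139, -0.008, 2.551]
force: [0.1, 0.4, -0.8]
width: 58.5
gripper_force: 0.0
```

Call:
move_arm --pt "0 0 0 0 0 0 0.01" --pt "0 0 0 0 0 0 0.01" --pt "0 0 0 0 0 0 0.01" --pt "0 0 0 0 0 0 0.01" --pt "0 0 0 0 0 0 0.01"

```text
clock: 4.3
eef_pos: [465.6, 49.4, 20.3]
tool_rot: [3.14, -0.01, 2.55]
force: [-1.7, -0.4, 16.6]
width: 10.3
gripper_force: 8.4
```

Call:
move_arm --pt "0 0 0 0 0 0.01 0.05" --pt "0 0 0 0 0 0 0.05" --pt "0 0 0 0 0 0 0.05"

```text
clock: 4.6
eef_pos: [465.3, 49.3, 29.0]
tool_rot: [3.141, -0.01, 2.55]
force: [-0.1, 0.2, 0.2]
width: 49.7
gripper_force: 0.0
```

```bash
python3 - <<'E'
from h import *
s=telemetry.read_state(); print(s)
E
```

```text
{'clock': 4.6, 'qpos': array([-0.254,  0.746,  0.139,  2.159, -0.391,  0.268,  1.206]), 'qd': array([ 0.001,  0.011, -0.004,  0.003, -0.001, -0.001,  0.003]), 'tau': array([ -0.001, -48.273,   2.652,  -5.503,   0.007,   0.055,  -0.006]), 'eef_pos': array([465.266,  49.336,  28.995]), 'tool_rot': array([ 3.141, -0.01 ,  2.55 ]), 'force': array([-0.066,  0.248,  0.229]), 'torque': array([ 0.037,  0.002, -0.017]), 'gripper_force': 0.0, 'width': 49.70701348617445}
```

Joint 6 is near its lower limit of 0.23, so the tool can't stay vertical this low. I'll tilt it about 6° about its closing axis, which keeps the pads parallel to the hub sides, and then go down.

Call:
move_arm --pt "3.3 5.0 0 0.003 -0.001 0 0.05" --pt "0 0 0 0 0 -0.013 0.05" --pt "0 0 0 0 0 -0.013 0.05" --pt "0 0 0 0 0 0 0.05" --pt "0 0 0 0 0 0 0.05"

```text
clock: 5.1
eef_pos: [466.2, 48.8, 1.9]
tool_rot: [-3.139, -0.117, 2.55]
force: [-0.3, -0.8, 0.5]
width: 49.8
gripper_force: 0.0
```

```bash
python3 - <<'E'
from h import *
s=telemetry.read_state(); print(s["eef_pos"],s["tool_rot"],s["qpos"],s["force"])
print(R.from_euler('xyz',s["tool_rot"]).as_matrix())
im,d=eyes.get_image("wrist"); cv2.imwrite("pics/w3r.png",rect(430,0,510,80,20,im,7))
E
```

```text
[466.211  48.79    1.886] [-3.139 -0.117  2.55 ] [-0.167  0.818  0.086  2.08  -0.391  0.363  1.249] [-0.347 -0.846  0.52 ]
[[-0.825  0.557 -0.099]
 [ 0.553  0.83   0.063]
 [ 0.117 -0.003 -0.993]]
```

View pics/w3r.png

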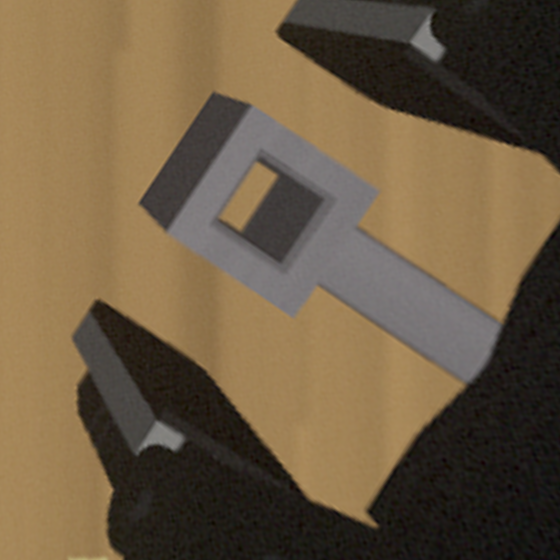

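Fingers straddle the hub squarely; hub centre at (272,210) px is world (468.9, 50.0). I'll nudge by (+2.5,+1) mm and close.

Call:
move_arm --pt "0 0 0 0.0025 0.001 0 0.05" --pt "0 0 0 0 0 0 0.01" --pt "0 0 0 0 0 0 0.01" --pt "0 0 0 0 0 0 0.01" --pt "0 0 0 0 0 0 0.01"

```text
clock: 5.65
eef_pos: [470.8, 49.5, 3.4]
tool_rot: [-3.141, -0.115, 2.55]
force: [0.2, 0.2, 7.0]
width: 20.5
gripper_force: 59.2
```

Call:
move_arm --pt "0 0 0 0 0 0 0.01" --pt "0 0 0 0 0 0 0.01" --pt "0 0 0 0 0 0.02 0.01" --pt "0 0 0 0 0 0.04 0.01" --pt "0 0 0 0 0 0.05 0.01"

```text
clock: 6.15
eef_pos: [469.0, 49.2, 112.7]
tool_rot: [-3.138, -0.119, 2.549]
force: [1.7, 1.5, -0.9]
width: 20.9
gripper_force: 58.9
```

Crank held. I'll raise it and look at the shaft from near the rack.

Call:
move_arm --pt "0 0 0 0 -0.02 0.045 0.01" --pt "0 0 0 0 -0.02 0.045 0.01" --pt "0 0 0 0.002 -0.03 0.035 0.01" --pt "0 0 0 0.003 -0.04 0.015 0.01" --pt "0 0 0 0.003 -0.045 0 0.01"

```text
clock: 6.65
eef_pos: [480.0, -106.3, 255.5]
tool_rot: [3.139, -0.111, 2.553]
force: [1.4, -0.4, -0.2]
width: 20.5
gripper_force: 58.9
```

Call:
move_arm --pt "0 0 0 0.003 -0.045 0 0.01" --pt "0 0 0 0 -0.04 0 0.01" --pt "0 0 0 0 0 0 0.01" --pt "0 0 0 0 0 0 0.01" --pt "0 0 0 0 0 0 0.01"

```text
clock: 7.15
eef_pos: [481.4, -189.2, 252.5]
tool_rot: [-3.141, -0.117, 2.551]
force: [-0.4, 1.0, -0.2]
width: 20.3
gripper_force: 58.9
```

```bash
python3 - <<'E'
from h import *
s=telemetry.read_state(); print(s["eef_pos"],s["tool_rot"],s["qpos"],s["width"])
im,d=eyes.get_image("wrist"); cv2.imwrite("pics/w4.png",im)
for k in("mill_center","shaft_drive","crank_hub","crank_knob"): print(k,pin("wrist",k))
a=rect(394,-311,454,-251,181,im,9)
c=cv2.resize(im,(360,270))
o=np.zeros((540,900,3),np.uint8); o[:540,:540]=a; o[:270,540:]=c; cv2.imwrite("pics/w4r.png",cv2.resize(o,(800,480)))
print(proj([[424,-281,181]]))
E
```

```text
[ 481.412 -189.21   252.471] [-3.141 -0.117  2.551] [ 0.122  0.49   0.327  1.764 -0.199  1.035  1.515] 20.330452721677386
mill_center [(0.78, array([ 420.021, -285.079,   82.802]))]
shaft_drive [(0.85, array([ 422.775, -282.832,  174.642]))]
crank_hub [(0.66, array([ 478.445, -189.491,  256.699])), (0.62, array([ 603.421, -166.98 ,    9.499]))]
crank_knob [(0.98, array([628.546, -84.804,  23.126]))]
[[156.172 266.741]]
```

View pics/w4r.png

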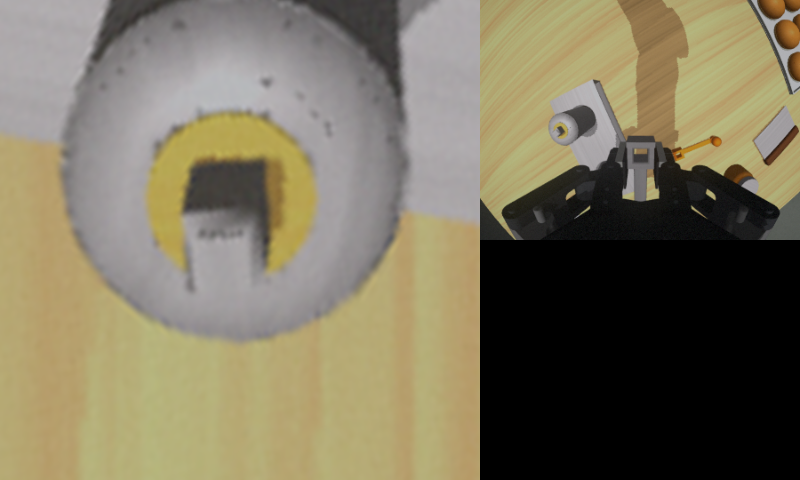

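Mill cap with its yellow ring at about (232,200) px and the shaft's flats nearly parallel to the world axes. I'll turn the tool to yaw ≈ 90° and put the camera straight above the shaft for an accurate view.

Call:
move_arm --pt "0 0 -8 -0.01 -0.022 0.005 0.01" --pt "0 0 -8 -0.01 -0.022 0 0.01" --pt "0 0 -8 -0.01 -0.022 0 0.01" --pt "0 0 -8 -0.01 -0.022 0 0.01" --pt "0 0 -8 -0.01 -0.022 0 0.01"

```text
clock: 7.9
eef_pos: [431.4, -301.0, 258.0]
tool_rot: [-3.141, -0.115, 1.847]
force: [0.1, -0.4, -0.5]
width: 20.4
gripper_force: 58.9
```

Call:
move_arm --pt "0 0 -8 -0.004 -0.022 0 0.01" --pt "0 0 -8 -0.003 -0.022 0 0.01" --pt "0 0 0 0 0 -0.04 0.01" --pt "0 0 0 0 0 0 0.01" --pt "0 0 0 0 0 0 0.01"

```text
clock: 8.4
eef_pos: [424.7, -343.6, 217.7]
tool_rot: [-3.139, -0.117, 1.574]
force: [0.1, -0.2, -0.3]
width: 20.5
gripper_force: 59.0
```

```bash
python3 - <<'E'
from h import *
s=telemetry.read_state(); print(s["eef_pos"],s["tool_rot"],s["qpos"],s["width"]); print(cam("wrist")[2])
im,d=eyes.get_image("wrist"); cv2.imwrite("pics/w5.png",im)
print(proj([[424,-281,181],[424,-345,225]]))
for k in("shaft_drive","crank_hub"): print(k,pin("wrist",k))
a=rect(404,-301,444,-261,181,im,12); b=rect(400,-375,450,-325,230,im,6)
o=np.zeros((480,790,3),np.uint8); o[:,:480]=a; o[:300,485:785]=b; cv2.imwrite("pics/w5r.png",o)
E
```

```text
[ 424.702 -343.577  217.722] [-3.139 -0.117  1.574] [ 0.337  0.593  0.551  1.765 -0.451  0.998  1.099] 20.528020510442754
[ 425.314 -290.568  367.314]
[[318.22  157.394]
 [317.041 311.355]]
shaft_drive [(0.75, array([ 420.707, -284.95 ,  175.465]))]
crank_hub [(0.8, array([ 421.514, -343.734,  221.763])), (0.61, array([ 604.45 , -171.523,   11.694]))]
```

View pics/w5r.png

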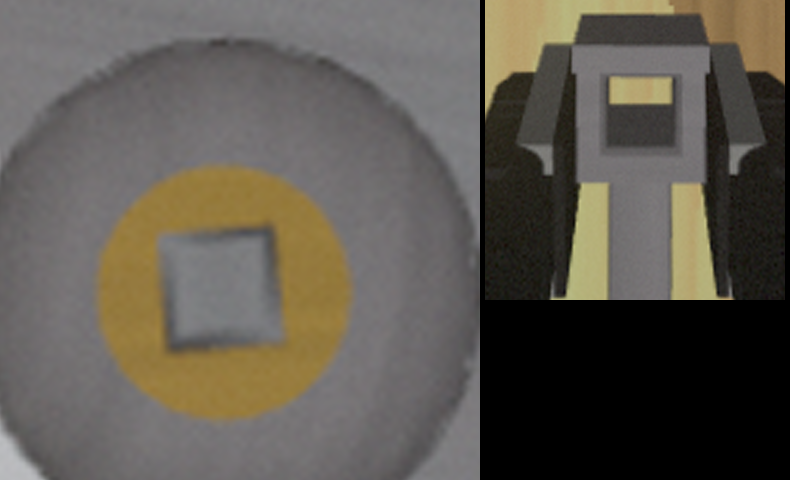

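Both parts show clearly. The shaft centre is at (222,289) px, which is world (422.5, -285.2), with its flats at +5.5°. The hub in the gripper is square to the tool. I'll use depth to get the hub's height, which sets the parallax correction.

```bash
python3 - <<'E'
from h import *
im,d=eyes.get_image("wrist"); c,M,t=cam("wrist")
def pts(u0,u1,v0,v1):
    u,v=np.meshgrid(np.arange(u0,u1),np.arange(v0,v1)); uv=np.c_[u.ravel(),v.ravel()].astype(float)
    r,_=ray("wrist",uv); z=d[v,u].ravel(); ok=z>0
    k=(np.array(r)@M)[:,2]; return uv[ok],(t+r*(z/k)[:,None])[ok]
# bounds of hub and shaft px
q=proj([[426,-344,231],[422.5,-285.2,181]]).astype(int); print(q)
np.set_printoptions(linewidth=250,precision=0)
uv,P=pts(q[0,0]-45,q[0,0]+45,q[0,1]-40,q[0,1]+45)
H=P[(P[:,2]>222)&(P[:,2]<250)&(abs(P[:,0]-426)<13)&(abs(P[:,1]+344)<14)]
print(np.histogram(H[:,2],bins=np.arange(222,242)))
h2=H[H[:,2]>np.percentile(H[:,2],50)-2]; A=np.c_[h2[:,:2]-[426,-344],np.ones(len(h2))]; np.set_printoptions(precision=4); print("plane",np.linalg.lstsq(A,h2[:,2],rcond=None)[0],h2.min(0),h2.max(0),h2.mean(0))
uv,P=pts(q[1,0]-50,q[1,0]+50,q[1,1]-50,q[1,1]+50)
print(np.histogram(P[:,2],bins=np.arange(150,190,2)))
S=P[P[:,2]>178]; print(S.mean(0),S.min(0),S.max(0))
E
```

```text
[[321 312]
 [314 164]]
(array([  70,   71,   66,   88,   64,   63,   74,   78,   80,   75,   84,  112,  480, 1249,  489,   56,   55,   45,   45]), array([222, 223, 224, 225, 226, 227, 228, 229, 230, 231, 232, 233, 234, 235, 236, 237, 238, 239, 240, 241]))
plane [  0.0074  -0.0079 237.0669] [ 413.0452 -357.839   233.3982] [ 438.9385 -330.4164  249.9811] [ 425.9445 -341.2201  237.0446]
(array([   0,    1,  208,  399,  375, 1077, 1952, 1186,    7,    1,    1,    1,    1,   60,  138,  174,    5,    0,    0]), array([150, 152, 154, 156, 158, 160, 162, 164, 166, 168, 170, 172, 174, 176, 178, 180, 182, 184, 186, 188]))
[ 421.3829 -283.6153  180.0947] [ 416.5042 -288.4164  178.0029] [ 426.2052 -278.6849  182.8388]
```

```bash
python3 - <<'E'
from h import *
im=cv2.imread("pics/w5.png"); hsv=cv2.cvtColor(im,cv2.COLOR_BGR2HSV)
m=((hsv[...,0]>15)&(hsv[...,0]<32)&(hsv[...,1]>110)).astype(np.uint8); k=np.zeros_like(m); k[125:205,270:360]=1; m*=k
cs,_=cv2.findContours(m,cv2.RETR_EXTERNAL,cv2.CHAIN_APPROX_NONE); c=max(cs,key=cv2.contourArea)
w_=onz(c[:,0].astype(float),164); (cx,cy),r=cv2.minEnclosingCircle(w_[:,:2].astype(np.float32)); print("ring",cx,cy,r,cv2.fitEllipse(w_[:,:2].astype(np.float32)))
c2=[x for x in cv2.findContours(m,cv2.RETR_CCOMP,cv2.CHAIN_APPROX_NONE)[0]]; print([(len(x),cv2.minAreaRect(onz(x[:,0].astype(float),178)[:,:2].astype(np.float32))) for x in c2 if len(x)>20])
for d in(0,1):
    print(pin("wrist","shaft_drive"),pin("wrist","crank_hub")[:1])
E
```

```text
ring 422.31915283203125 -284.90509033203125 11.382558822631836 ((422.26666259765625, -284.9131164550781), (22.081031799316406, 22.322996139526367), 1.5544061660766602)
[(116, ((422.62481689453125, -285.3153381347656), (20.423524856567383, 20.561803817749023), 0.013600361533463001)), (78, ((422.2776794433594, -284.99273681640625), (11.496993064880371, 11.21855640411377), 3.5782697200775146))]
[(0.77, array([ 418.681, -283.899,  174.532]))] [(0.82, array([ 603.108, -169.702,    9.904]))]
[(0.77, array([ 418.379, -283.824,  174.178]))] [(0.82, array([ 602.762, -169.628,    9.474]))]
```

Relative shift, hub to shaft: about (-3.8, +57) mm, turn +5.4°, then 51.5 mm down. Going to just above the shaft first.

Call:
move_arm --pt "0 0 5.4 -0.0038 0.02 0 0.01" --pt "0 0 0 0 0.02 0 0.01" --pt "0 0 0 0 0.017 -0.01 0.01" --pt "0 0 0 0 0 -0.017 0.01" --pt "0 0 0 0 0 0 0.01"

```text
clock: 9.3
eef_pos: [420.1, -286.2, 189.8]
tool_rot: [-3.139, -0.118, 1.668]
force: [0.2, 0.0, -1.3]
width: 20.2
gripper_force: 59.1
```

Call:
move_arm --pt "0 0 0 0 0 0 0.01" --pt "0 0 0 0 0 0 0.01"

```text
clock: 9.5
eef_pos: [421.0, -288.6, 191.6]
tool_rot: [-3.142, -0.114, 1.666]
force: [0.1, -0.5, 0.0]
width: 20.4
gripper_force: 59.1
```

```bash
python3 - <<'E'
from h import *
s=telemetry.read_state(); print(s["eef_pos"],s["tool_rot"],s["force"],s["width"])
im,d=eyes.get_image("wrist"); cv2.imwrite("pics/w6.png",im)
x,y=s["eef_pos"][:2]
a=rect(x-20,y-20,x+20,y+20,s["eef_pos"][2]+17.8,im,12)
cv2.imwrite("pics/w6r.png",a)
E
```

```text
[ 421.03  -288.628  191.573] [-3.142 -0.114  1.666] [ 0.113 -0.52   0.046] 20.386120451793133
```

View pics/w6r.png

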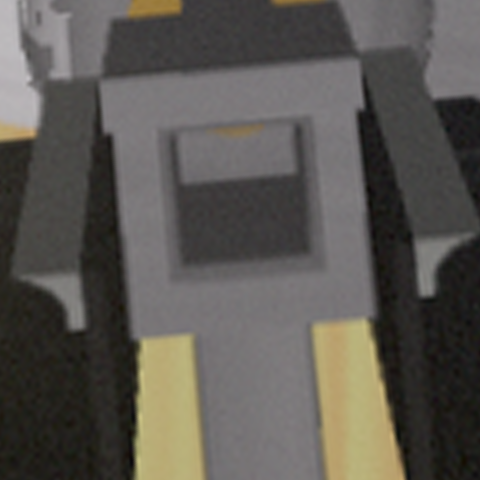

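Through the bore I see the cap, with the ring's far edge centred at (240,130) px. Worked through, the alignment is within about 1 mm. I'll lower gently.

Call:
move_arm --pt "0 0 0 0 0 -0.004 0.01" --pt "0 0 0 0 0 -0.004 0.01" --pt "0 0 0 0 0 -0.003 0.01" --pt "0 0 0 0 0 0 0.01"

```text
clock: 9.95
eef_pos: [420.5, -287.3, 179.3]
tool_rot: [-3.14, -0.116, 1.667]
force: [-0.1, 0.1, -2.1]
width: 20.8
gripper_force: 59.0
```

Call:
move_arm --pt "0 0 0 0 0 -0.003 0.01" --pt "0 0 0 0 0 0 0.01"

```text
clock: 10.15
eef_pos: [420.6, -287.4, 176.5]
tool_rot: [-3.14, -0.116, 1.667]
force: [-0.1, 0.1, -0.9]
width: 20.1
gripper_force: 59.0
```

Call:
move_arm --pt "0 0 0 0 0 -0.003 0.01" --pt "0 0 0 0 0 0 0.01"

```text
clock: 10.35
eef_pos: [420.6, -287.5, 173.5]
tool_rot: [-3.14, -0.116, 1.667]
force: [-0.1, 1.1, -1.4]
width: 20.6
gripper_force: 59.0
```

The hub is already below the shaft tip with no force, so it's engaged. I'll continue down.

Call:
move_arm --pt "0 0 0 0 0 -0.003 0.01" --pt "0 0 0 0 0 0 0.01" --pt "0 0 0 0 0 -0.002 0.01" --pt "0 0 0 0 0 0 0.01"

```text
clock: 10.75
eef_pos: [420.6, -287.6, 168.6]
tool_rot: [-3.14, -0.116, 1.667]
force: [0.0, -0.0, -0.3]
width: 20.7
gripper_force: 59.0
```

Call:
move_arm --pt "0 0 0 0 0 -0.002 0.01" --pt "0 0 0 0 0 0 0.01"

```text
clock: 10.95
eef_pos: [421.0, -287.8, 167.4]
tool_rot: [-3.142, -0.115, 1.667]
force: [-1.2, 1.3, 4.9]
width: 20.8
gripper_force: 59.7
```

Call:
move_arm --pt "0 0 0 0 0 -0.001 0.01" --pt "0 0 0 0 0 0 0.01"

```text
clock: 11.15
eef_pos: [421.3, -288.0, 167.4]
tool_rot: [3.14, -0.115, 1.667]
force: [-1.3, 1.4, 12.5]
width: 20.1
gripper_force: 60.7
```

Contact at TCP 167.4 mm, where home was predicted within a millimetre. I'll press a bit more, release, straighten the tool and check that the crank is home.

Call:
move_arm --pt "0 0 0 0 0 -0.0015 0.01" --pt "0 0 0 0 0 0 0.01" --pt "0 0 0 0 0 0.0015 0.085" --pt "0 0 0 0 0 0 0.085" --pt "0 0 0 0 0 0 0.085"

```text
clock: 11.65
eef_pos: [420.7, -287.7, 165.6]
tool_rot: [-3.14, -0.115, 1.667]
force: [-0.7, -0.0, -0.6]
width: 63.3
gripper_force: 0.0
```

Call:
move_arm --pt "0 0 0 0 0 0.004 0.085" --pt "-6.6 -0.6 0 0 0.002 0.004 0.085" --pt "0 0 0 0 0 0 0.085" --pt "0 0 0 0 0 0 0.085"

```text
clock: 12.05
eef_pos: [421.1, -284.9, 173.9]
tool_rot: [-3.14, -0.001, 1.669]
force: [0.8, -0.7, -0.2]
width: 84.9
gripper_force: 0.0
```

```bash
python3 - <<'E'
from h import *
s=telemetry.read_state(); print(s["eef_pos"],s["tool_rot"],s["force"],s["width"],s["qpos"])
im,d=eyes.get_image("wrist"); cv2.imwrite("pics/w7.png",im)
x,y=s["eef_pos"][:2]
a=rect(x-40,y-40,x+40,y+40,184,im,6)
cv2.imwrite("pics/w7r.png",a)
c,M,t=cam("wrist")
v,u=np.mgrid[100:460,150:490]; uv=np.c_[u.ravel(),v.ravel()].astype(float); r,_=ray("wrist",uv); P=t+r*(d[v,u].ravel()/(r@M)[:,2])[:,None]
P=P[(abs(P[:,0]-x)<11)&(abs(P[:,1]-y)<13)&(P[:,2]>150)]; print(np.histogram(P[:,2],bins=np.arange(160,200,1.)))
print(pin("wrist","crank_hub")[:2],pin("wrist","crank_knob")[:2],pin("wrist","mill_center")[:2])
E
```

```text
[ 421.14  -284.863  173.885] [-3.14  -0.001  1.669] [ 0.805 -0.706 -0.2  ] 84.87449379834581 [ 0.174  0.567  0.546  1.977 -0.438  0.717  1.086]
(array([  0,   0,  14, 121, 135,  51,  48,  55,  64,  49,  49,  41,  38,
        56,  57,  75,  67,  98, 101, 135, 269, 211, 223, 923, 833,  64,
         1,   0,   0,   0,   0,   0,   0,   0,   0,   0,   0,   0,   0]), array([160., 161., 162., 163., 164., 165., 166., 167., 168., 169., 170.,
       171., 172., 173., 174., 175., 176., 177., 178., 179., 180., 181.,
       182., 183., 184., 185., 186., 187., 188., 189., 190., 191., 192.,
       193., 194., 195., 196., 197., 198., 199.]))
[(0.88, array([ 417.297, -284.31 ,  167.267])), (0.58, array([ 605.669, -171.879,    8.404]))] [(0.59, array([626.104, -90.439,  23.824]))] []
```

View pics/w7r.png

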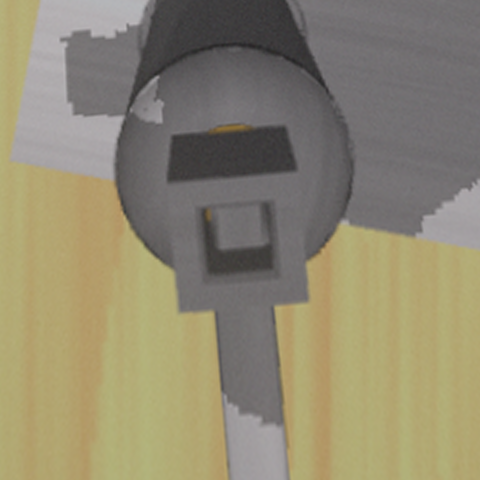

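The hub top is at 184 mm by depth, so the crank is fully home, and its centre at (239,240) px lies on the tool axis. Next I go down and grip the mill body.

Call:
move_arm --pt "0 0 0 0 0 -0.025 0.085" --pt "0 0 0 0 0 -0.025 0.085" --pt "0 0 0 0 0 0 0.085" --pt "0 0 0 0 0 0 0.03" --pt "0 0 0 0 0 0 0.03"

```text
clock: 12.75
eef_pos: [421.2, -286.7, 124.8]
tool_rot: [-3.141, 0.001, 1.666]
force: [-0.3, -0.2, 0.1]
width: 58.6
gripper_force: 0.0
```

Call:
move_arm --pt "0 0 0 0 0 0 0.03" --pt "0 0 0 0 0 0 0.03" --pt "0 0 0 0 0 0 0.03" --pt "0 0 0 0 0 0 0.03"

```text
clock: 13.15
eef_pos: [421.3, -286.4, 125.2]
tool_rot: [3.141, 0.002, 1.667]
force: [-0.9, -0.4, 6.2]
width: 46.5
gripper_force: 61.8
```

Call:
move_arm --pt "0 0 0 0 0 0.01 0.03" --pt "0 0 0 0 0 0.02 0.03" --pt "0 0 0 0 0 0.025 0.03" --pt "0 0 0 0 0 0.025 0.03" --pt "0 0 0 0 0 0.025 0.03"

```text
clock: 13.65
eef_pos: [420.2, -285.1, 230.1]
tool_rot: [-3.139, -0.0, 1.667]
force: [0.4, -0.4, -4.6]
width: 46.3
gripper_force: 62.7
```

Call:
move_arm --pt "0 0 0 0 0 0.025 0.03" --pt "0 0 0 0 0 0.02 0.03" --pt "0 0 0 0 0 0 0.03" --pt "0 0 0 0 0 0 0.03"

```text
clock: 14.05
eef_pos: [420.4, -285.0, 273.6]
tool_rot: [-3.14, -0.0, 1.667]
force: [-0.3, -0.2, -4.7]
width: 46.8
gripper_force: 63.2
```

```bash
python3 - <<'E'
from h import *
s=telemetry.read_state(); print(s["eef_pos"],s["tool_rot"],s["force"],s["width"],s["qpos"])
im,d=eyes.get_image("scene"); cv2.imwrite("pics/s8.png",im)
for k in("mill_center","mill_mouth","shaft_drive","crank_hub","tray","dredger"): print(k,pin("scene",k)[:2])
cv2.imwrite("pics/s8c.png",cv2.resize(im[190:390,120:360],None,fx=2.5,fy=2.5,interpolation=cv2.INTER_CUBIC))
E
```

```text
[ 420.431 -284.995  273.622] [-3.14  -0.     1.667] [-0.267 -0.173 -4.686] 46.754830226856946 [ 0.091  0.437  0.649  1.863 -0.32   0.948  0.98 ]
mill_center [(0.62, array([ 421.2  , -281.294,  239.308]))]
mill_mouth [(0.74, array([ 418.092, -281.276,  148.933]))]
shaft_drive []
crank_hub [(0.77, array([ 415.093, -282.15 ,  322.349])), (0.75, array([ 604.321, -169.595,   10.009]))]
tray [(0.9, array([522.545, 306.788,  -1.268])), (0.36, array([ 422.682, -372.704,  330.88 ]))]
dredger [(0.77, array([ 541.397, -305.432,    6.336]))]
```

View pics/s8c.png

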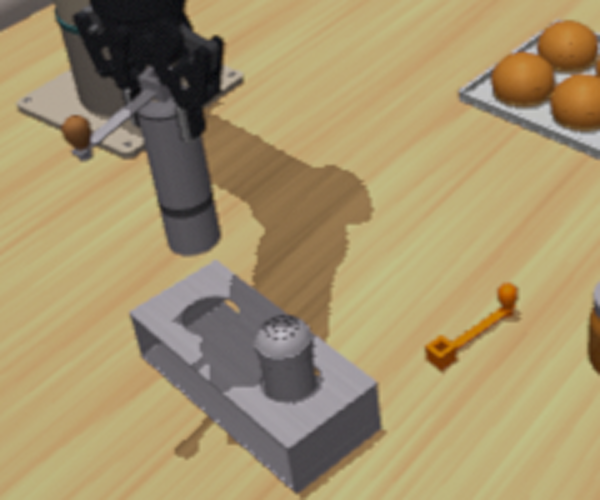

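The mill is out of the rack and upright, with the crank seated and its knob at (76,132) px; dredger and orange look-alike are untouched. Now I carry it over the tray at this height.

Call:
move_arm --pt "0 0 1.8 0.01 0.02 0 0.03" --pt "0 0 1.8 0.01 0.035 0 0.03" --pt "0 0 1.8 0.01 0.04 0 0.03" --pt "0 0 1.8 0.01 0.04 0 0.03" --pt "0 0 1.8 0.01 0.04 0 0.03"

```text
clock: 14.9
eef_pos: [470.9, -109.2, 273.6]
tool_rot: [-3.14, 0.0, 1.825]
force: [0.9, -0.5, -5.0]
width: 46.5
gripper_force: 63.0
```

Call:
move_arm --pt "0 0 1.8 0.01 0.04 0 0.03" --pt "0 0 1.8 0.01 0.04 0 0.03" --pt "0 0 1.8 0.01 0.04 0 0.03" --pt "0 0 1.8 0.01 0.04 0 0.03" --pt "0 0 1.8 0.01 0.04 0 0.03"

```text
clock: 15.4
eef_pos: [520.9, 90.9, 273.6]
tool_rot: [-3.14, 0.0, 1.982]
force: [0.8, -1.2, -3.7]
width: 46.4
gripper_force: 63.0
```

Call:
move_arm --pt "0 0 1.8 0.01 0.04 0 0.03" --pt "0 0 1.8 0.01 0.04 0 0.03" --pt "0 0 1.8 0.01 0.04 0 0.03" --pt "0 0 1.8 0.01 0.04 0 0.03" --pt "0 0 0 0.01 0.04 0 0.03"

```text
clock: 15.9
eef_pos: [570.8, 290.9, 273.2]
tool_rot: [-3.139, 0.0, 2.107]
force: [0.9, -0.7, -4.8]
width: 46.8
gripper_force: 63.0
```

Call:
move_arm --pt "0 0 0 0.01 0.035 0 0.03" --pt "0 0 0 0 0 0 0.03" --pt "0 0 0 0 0 0 0.03"

```text
clock: 16.2
eef_pos: [580.2, 325.1, 272.3]
tool_rot: [-3.138, 0.001, 2.109]
force: [-0.0, -1.2, -5.5]
width: 46.4
gripper_force: 63.5
```

```bash
python3 - <<'E'
from h import *
s=telemetry.read_state(); print(s["eef_pos"],s["tool_rot"],s["force"],s["width"],s["qpos"])
E
```

```text
[580.151 325.052 272.321] [-3.138  0.001  2.109] [-0.036 -1.211 -5.532] 46.41095918320132 [-0.807  0.655  0.461  1.423 -0.302  1.137  0.237]
```

Call:
move_arm --pt "-3.7 6.2 0 0 0.003 0 0.03" --pt "-3.7 6.2 0 0 0.004 0 0.03" --pt "-3.7 6.2 0 0 0.004 0 0.03" --pt "-3.7 6.2 0 0 0.004 0 0.03" --pt "-3.7 6.2 0 0 0.003 0 0.03"

```text
clock: 16.7
eef_pos: [575.6, 334.0, 260.7]
tool_rot: [-2.577, 0.011, 2.103]
force: [0.2, -1.2, -8.4]
width: 46.2
gripper_force: 64.2
```

Call:
move_arm --pt "0 0 0 0 0 -0.015 0.03" --pt "0 0 0 0 0 -0.015 0.03" --pt "0 0 0 0 0 -0.012 0.03" --pt "0 0 0 0 0 0 0.03" --pt "0 0 0 0 0 0 0.03"

```text
clock: 17.2
eef_pos: [572.6, 336.4, 225.8]
tool_rot: [-2.584, 0.002, 2.107]
force: [-0.1, -0.5, -4.5]
width: 46.5
gripper_force: 64.3
```

```bash
python3 - <<'E'
from h import *
s=telemetry.read_state(); print(s["eef_pos"],s["tool_rot"],s["force"],s["width"],s["gripper_force"],s["qpos"],s["qd"])
z=R.from_euler('xyz',s["tool_rot"]).as_matrix()[:,2]; print("tilt",np.degrees(np.arccos(-z[2])),"mouth",s["eef_pos"]+119*z,"hub",s["eef_pos"]-49*z)
im,d=eyes.get_image("scene"); cv2.imwrite("pics/s9.png",im)
for k in("mill_center","mill_mouth","shaft_drive","crank_hub","crank_knob","tray"): print(k,pin("scene",k)[:2])
cv2.imwrite("pics/s9c.png",cv2.resize(im[60:290,240:480],None,fx=2.5,fy=2.5,interpolation=cv2.INTER_CUBIC))
E
```

```text
[572.642 336.37  225.752] [-2.584  0.002  2.107] [-0.078 -0.493 -4.539] 46.493354892219735 64.27691273856908 [-0.632  1.04   0.205  0.808 -0.149  1.864  0.057] [-0.003 -0.013 -0.009 -0.021  0.001  0.004  0.002]
tilt 31.933839155523824 mouth [518.655 304.007 124.762] hub [594.871 349.696 267.336]
mill_center [(0.82, array([554.269, 330.788, 194.446]))]
mill_mouth [(0.77, array([515.99 , 306.707, 122.79 ]))]
shaft_drive [(0.7, array([434.211, 366.191,   2.934]))]
crank_hub [(0.63, array([ 606.867, -167.485,    8.807])), (0.52, array([592.339, 352.058, 266.756]))]
crank_knob [(0.72, array([645.501, 277.114, 268.926])), (0.69, array([622.297, -81.584,  25.179]))]
tray [(0.72, array([522.263, 307.215,  -1.756]))]
```

View pics/s9c.png

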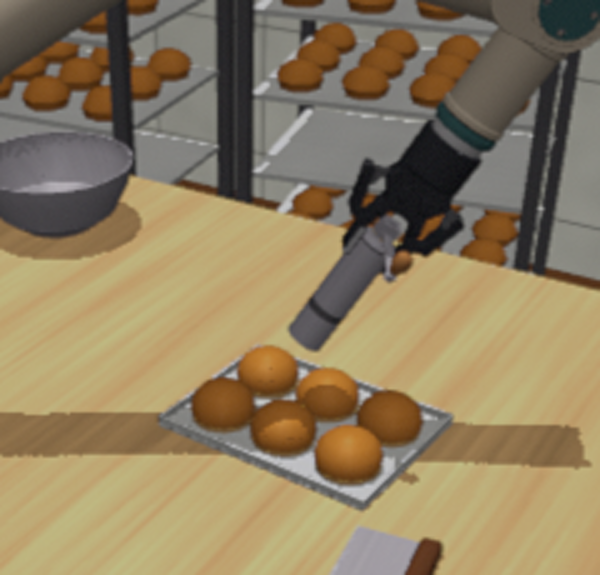

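The mill hangs over the middle of the tray (mouth at (310,335) px), crank home, buns in place. The tilt is only 32°, so I'll add a bit for margin.

Call:
move_arm --pt "-1.5 2.6 0 0 0 0.004 0.03" --pt "-1.5 2.6 0 0 0 0.004 0.03" --pt "-1 1.8 0 0 0 0.004 0.03" --pt "0 0 0 0 0 0 0.03" --pt "0 0 0 0 0 0 0.03"

```text
clock: 18.05
eef_pos: [555.5, 326.7, 226.5]
tool_rot: [-2.468, -0.002, 2.108]
force: [0.4, 0.3, -5.4]
width: 46.0
gripper_force: 64.8
```

Call:
move_arm --pt "0 0 0 0 0 0 0.03" --pt "0 0 0 0 0 0 0.03" --pt "0 0 0 0 0 0 0.03" --pt "0 0 0 0 0 0 0.03" --pt "0 0 0 0 0 0 0.03"

```text
clock: 18.55
eef_pos: [555.5, 327.0, 226.2]
tool_rot: [-2.468, -0.002, 2.108]
force: [-0.1, -0.3, -4.0]
width: 46.7
gripper_force: 64.8
```

```bash
python3 - <<'E'
from h import *
s=telemetry.read_state(); print(s["eef_pos"],s["force"],s["width"],s["gripper_force"],s["qpos"],s["qd"])
z=R.from_euler('xyz',s["tool_rot"]).as_matrix()[:,2]; print("tilt",np.degrees(np.arccos(-z[2])),"mouth",s["eef_pos"]+119*z,"hub",s["eef_pos"]-49*z)
eyes.get_image("scene")
for k in("mill_center","mill_mouth","crank_hub","crank_knob"): print(k,pin("scene",k)[:2])
E
```

```text
[555.497 326.973 226.193] [-0.094 -0.322 -3.963] 46.74251117218743 64.83504687901586 [-0.589  1.083  0.08   0.754 -0.071  1.981  0.005] [-0.     0.002 -0.001  0.     0.001 -0.    -0.   ]
tilt 38.61596054910621 mouth [491.606 289.11  133.213] hub [581.805 342.563 264.479]
mill_center [(0.78, array([534.15 , 317.292, 199.753])), (0.74, array([632.409, 272.031, 264.584]))]
mill_mouth [(0.61, array([489.539, 294.323, 132.194]))]
crank_hub [(0.79, array([578.837, 344.119, 263.512])), (0.66, array([ 605.256, -168.128,    8.601]))]
crank_knob [(0.68, array([624.326, -84.591,  24.572])), (0.56, array([606.981, 252.946,   7.999]))]
```

Tilt is 38.6° and the mouth is 80 mm above the buns, but joint 6 is at its limit (1.98). I'll back off slightly, then hand in.

Call:
move_arm --pt "1.2 -2.0 0 0 0 0 0.03" --pt "0 0 0 0 0 0 0.03" --pt "0 0 0 0 0 0 0.03" --pt "0 0 0 0 0 0 0.03" --pt "0 0 0 0 0 0 0.03"

```text
clock: 19.3
eef_pos: [555.5, 326.9, 225.7]
tool_rot: [-2.507, -0.002, 2.108]
force: [-0.5, 0.5, -3.2]
width: 46.5
gripper_force: 64.8
```

```bash
python3 - <<'E'
from h import *
s=telemetry.read_state(); z=R.from_euler('xyz',s["tool_rot"]).as_matrix()[:,2]
t=np.degrees(np.arccos(-z[2])); m=s["eef_pos"]+119*z; print(t,m,s["qpos"],s["qd"],s["width"])
if 32<t<50 and 105<m[2]<180 and abs(s["qd"]).max()<.02 and s["qpos"][5]<1.978: print(ctrl.finish_job())
E
```

```text
36.33565040569709 [494.812 291.023 129.873] [-0.591  1.05   0.079  0.808 -0.07   1.919  0.007] [ 0.    -0.001  0.     0.003  0.003 -0.001  0.001] 46.45441487864693
the job is handed in; nothing more can be done
None
```

The job is handed in: the crank is home on the shaft, and the gripper is holding the mill still over the buns, tipped about 36° with its mouth about 78 mm above them; no verdict came back.

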